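Lay the palette knife on its rest

ROBOT

A 6-joint arm with a two-finger parallel gripper is mounted at the origin on the work surface. World frame = base frame: x ahead of the robot, y to its left, z up, the work surface at z = 0. Lengths are in m, angles in rad, forces in N, time in s.
With the tool pointing down it reaches from about 0.425 to 0.95 m from the base axis. Payload 3.5 kg.
Tool frame: the origin (TCP) lies between the finger pads; the fingertips stand 14 mm ahead of it and the grasp point (between the pads) lies 5 mm behind it (ctrl.tip_extent is the distance from the TCP to the fingertips, in m); x points along the fingers, z is the direction in which the jaws open and shut, and the axes are right-handed (so a half turn about x gives the same grasp; the last joint's range is limited). The gripper opens to 85 mm and grips with 20 to 120 N. Pads are 22 mm wide; open, the fingers measure 114 mm over their backs; the gripper's body (76 mm by 85 mm) begins 54 mm behind the grasp point. The pads swing forward as they close: fully open they stand 13 mm farther back than shut.
Start: joints at [1.182, 0.286, 1.577, -0, 1.279, -0.15], TCP at [0.16, 0.656, 0.245] pointing down, gripper open.
Joint ranges: [-2.77, 2.77], [-0.9, 2.22], [0.21, 2.48], [-1.53, 4.67], [0.24, 2.81], [-2.84, 2.84]. Speed limits (rad/s): [2.79, 2.79, 3.14, 3.14, 3.14, 3.14].

INTERFACE

Orientations are given as a unit quaternion [x, y, z, w].
In Python, from plant import ctrl gives the robot as it stands.
- The arm moves only by the tool move_arm, never from a script. Its argument "commands" is one flat list of numbers, 4 for each row, row after row: the shift along the tool's x, y, z in units of 25 mm (1.0 is 25 mm), then the turn about the tool's x in units of 5 degrees (1.0 is 5 degrees). A call has 1 to 20 rows; each row shifts and turns the commanded pose from where the row before left it, along the tool's axes as they then stand; what a row does not reach is not made up. A row lasts 1/8 s, in which the tool goes at most 62.5 mm and 10.7 degrees, less where a joint would pass 70% of its speed; a pose out of reach is approached as far as the arm can. A call is refused whole if a number of a shift passes 1 or a number of a turn 1, either way. A call with a gripper value outside its range is refused whole. "jaw" is the finger opening in mm, from 0 to 85.4, set as the call begins (left out, the last holds). The fingers move at their own pace and stop on an object; "force" is the grip in N (left out, the last holds). Time passes only in rows, so rows that do not move let the fingers close. It gives the time, the measured TCP pose, the force and the opening at its end, in the units of the state.
- ctrl.get_state(): the state, without advancing time (a new reading comes with each control period).
- ctrl.read_camera(name): name is "scene" or "top"; returns the picture (420x560x3 uint8, red, green, blue); there is no depth.
- ctrl.get_calibration(name): a dict with "camera_matrix" (3x3 intrinsics, pixels), "camera_from_world" (4x4, takes a point from world to camera coordinates). Camera axes: x right, y down, z forward; pixel columns grow to the right and rows downward; lengths in m; the calibration is good to about 2 mm. A picture is of the moment at which its call begins. get_calibration takes no time and is no camera call.
- ctrl.sign_off(): hands the job in, once; it reports no verdict.
The state is a dict: "time": time; "qpos": joint angles; "dq": joint speeds; "joint_efforts": joint torques, N m; "eef_pos": TCP position; "tcp_rot": TCP orientation; "contact_force": force on the tool from outside, world axes, zero at the start; "wrist_torque": the same for the moment, N m; "opening": opening from 0.0 (shut) to 1.0 (fully open).
Only numpy, scipy, OpenCV 4.12 (cv2) and the standard library are available. Lean on these libraries where they do the work, as an engineer would, in place of code of your own. Each camera call takes 0.05 s, during which the arm holds its last target.

TASK

A palette knife has been left standing on its blade in the tool pot, which bends it. Draw it out of the pot by its red handle and lay it gently, flat across both rails of the wooden tool rest, in the empty lane beside the brush; either way round will do. Leave the pot standing where it is, and do not disturb the brush or anything else on the table.

Things in the scene. Friction and masses are not known exactly. Their poses are not given: they have to be found in the camera images.
- knife_handle (a point): Middle of the round red wooden handle of a loose palette knife (200 mm, 60 g) leaning about 35 degrees, blade down, in the pot; on its long axis, 140 mm from the tip, 60 mm from the handle's end, about 30 mm clear of the pot's rim: the place to grip, 19 mm thick. z axis: along the knife, blade to handle end. x axis: square to the flat blade, towards the underside as it leans.
- knife_tip (a point): Free end of the knife's steel blade, on its long axis; same axes. From here: blade 74 mm long, 22 mm wide, 2.5 mm thick; brass ferrule 14 mm thick from 82 to 98 mm; handle 19 mm thick from 98 mm to its rounded end at 200 mm. Centre of mass about 130 mm from here, which must come between the rails.
- pot: White glazed round tool pot with a thin blue line, loose, 0.55 kg, 86 mm across, 96 mm high, wall 4 mm, inner floor 6 mm above the table. Origin: centre of its underside, z up. The knife leans towards its +x, more or less away from the robot. Two flat sticks stuck in it stand nearly upright at the wall behind the knife, at own (-18, +-30) mm, and end 22 mm above the rim.
- rest: Beech tool rest, fixed, 125 x 176 mm: a 10 mm base board with two upright rails 12 mm thick running along y at x = -42.5 and +42.5 mm. Each rail has two scalloped lanes at y = -40 and +40 mm, 24 mm wide at the floor, which is 30 mm above the table; the humps rise to 48 mm. A tool lies along x, across both rails. Origin: centre of its underside, z up.
- rest_lane (a point): Middle of the rest's empty lane (rest frame x 0, y -40 mm), half-way between the rails, at the lane floor's height, 30 mm above the table; axes as the rest, x along the lane. Between the rails is open space down to the base board at 10 mm. The axis of a knife lying here is about 40 mm above the table.
- brush: Flat brush, 175 mm long, handle 12 mm thick, ferrule 18 mm wide, loose, lying in the other lane of the rest (y = +40 mm). Origin near its middle.
- tub: White plastic mixing tub with lid, loose, 72 mm across, 80 mm high, standing on the table near the pot and the rest. Origin: centre of its underside.
Things that resemble listed ones, but are neither listed nor needed, are in the scene too. Of the things that look like the part that bears knife_handle, the largest one is meant.

How it is judged:
On the way:
1. the knife, held in the fingers, is drawn wholly clear of the pot's rim, the pot still standing (z of each of knife_tip, knife_handle in the frame of pot above 0.1 m and contact force between the fingers and knife above 0.5 N and angle between pot's own z axis and vertical below 0.1 rad), for 0.1 s.
At the end, for the whole second after the job is handed in: Knife released, at rest across both rails in the empty lane: along it within 0.15 rad, its handle's middle within 15 mm of the lane's line, 40 mm of its middle, 3 to 18 mm above its floor. Pot upright within 40 mm of its start. Brush moved under 20 mm (y of knife_handle in the frame of rest_lane between -0.015 and 0.015 m and z of knife_handle in the frame of rest_lane between 0.003 and 0.018 m and x of knife_handle in the frame of rest_lane between -0.04 and 0.04 m and angle between the z axis of knife_handle and the x axis of rest_lane, either way round below 0.15 rad and linear speed of knife below 0.02 m/s and angle between pot's own z axis and vertical below 0.1 rad and distance of pot from where it was at the start of the episode below 0.04 m and distance of brush from where it was at the start of the episode below 0.02 m); the robot touches nothing.
It fails at once if the pot is tipped by more than 0.3 rad or moved by more than 40 mm (angle between pot's own z axis and vertical above 0.3 rad or distance of pot from where it was at the start of the episode above 0.04 m).
It fails at once if the knife is dropped: it moves faster than 0.5 m/s (a fall of about 13 mm) with no finger on it (contact force between the fingers and knife below 0.01 N and linear speed of knife above 0.5 m/s).
It fails at once if the knife is pressed on the rest with more than 30 N (contact force between knife and rest above 30 N).
It fails at once if the brush or the tub is moved by more than 20 mm (distance of any of brush, tub from where it was at the start of the episode above 0.02 m).
It also fails if it takes over 42 s, if anything falls off the work surface, if the arm or the gripper's body presses on something with over 40 N, if the wrist force passes 120 N, or if a joint passes its speed limit or range.

## Working session

There is one attempt and no reset: what is moved stays moved. The work goes in short steps, Python scripts to look and compute and a tool call to move; the robot and the scene stay as the last step left them, time stands still between calls to the robot, and variables do not carry over. Pictures are saved under pics/ and viewed, and the job is handed in when it is done.

Besides the shell and the picture viewer there is one more tool, called after "Call:" as name(argument=value, ...) on one line, values as JSON. move_arm: Moves the arm, as the interface text tells. Its arguments: {"type":"object","properties":{"commands":{"type":"array"},"jaw":{"type":"number"},"force":{"type":"number"}},"required":["commands"]}

```bash
ls; mkdir -p pics
python3 - <<'E'
from plant import ctrl
import cv2,json
for n in ("scene","top"):
    im=ctrl.read_camera(n); cv2.imwrite(f"pics/{n}0.png",cv2.cvtColor(im,cv2.COLOR_RGB2BGR))
    c=ctrl.get_calibration(n); print(n,c)
print(ctrl.get_state(),ctrl.tip_extent)
E
```

```text
pics
scene {'camera_matrix': array([[453.11661377,   0.        , 289.95342996],
       [  0.        , 453.11661377, 200.18904183],
       [  0.        ,   0.        ,   1.        ]]), 'camera_from_world': array([[-0.46876682,  0.88331968,  0.00200154,  0.23277259],
       [ 0.68668337,  0.36583781, -0.62819476, -0.28113332],
       [-0.55562903, -0.29310244, -0.77805356,  1.1949424 ],
       [ 0.        ,  0.        ,  0.        ,  1.        ]])}
top {'camera_matrix': array([[468.15450119,   0.        , 285.68919958],
       [  0.        , 468.15450119, 212.89557139],
       [  0.        ,   0.        ,   1.        ]]), 'camera_from_world': array([[-0.00617061, -0.99976518,  0.02077278,  0.00360869],
       [-0.99702103,  0.00455389, -0.0769957 ,  0.53183645],
       [ 0.07688302, -0.02118601, -0.996815  ,  1.05024383],
       [ 0.        ,  0.        ,  0.        ,  1.        ]])}
{'time': 0.1, 'qpos': array([ 1.18199507e+00,  2.87136582e-01,  1.57802582e+00,  1.40890894e-05,
        1.27859403e+00, -1.49953455e-01]), 'dq': array([ 0.00077907, -0.00172103, -0.00180711,  0.00012571, -0.00119737,
        0.00028099]), 'joint_efforts': array([ 5.33941093e-04, -4.07296264e+01, -2.93699723e+01, -1.62738920e-04,
        3.45740147e-03, -1.89827887e-06]), 'eef_pos': array([0.15941675, 0.65532897, 0.24404837]), 'tcp_rot': array([-0.43724054,  0.55667715,  0.43649389,  0.55534165]), 'contact_force': array([-0.02546653,  0.24322914, -0.5071408 ]), 'wrist_torque': array([-0.02175723,  0.01055919,  0.00262628]), 'opening': 0.9973721589092035} 0.014
```

View pics/scene0.png

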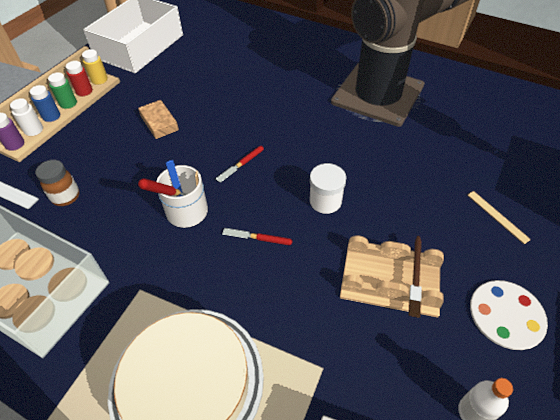

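View pics/top0.png

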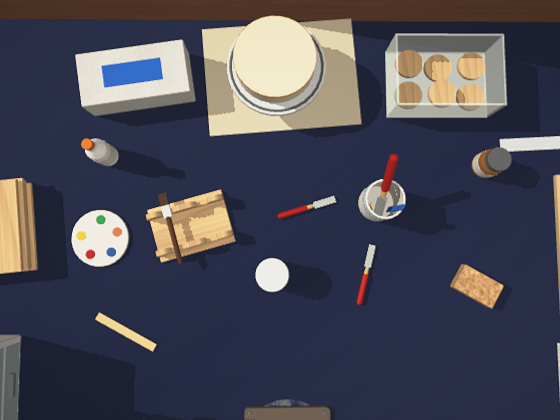

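The red-handled candidates are the handle leaning out of the pot (scene 157,187; top 388,175), a small knife on the table at scene 241,163 / top 366,275, and another at scene 258,238 / top 306,207. I choose the one in the pot, since the other two lie flat and are smaller. Next is a close crop to check it.

Run:
```python
import cv2,numpy as np
a=cv2.imread("pics/scene0.png")[140:240,120:225]; b=cv2.imread("pics/top0.png")[140:235,345:430]
c=cv2.imread("pics/scene0.png")[225:325,330:450]; d=cv2.imread("pics/top0.png")[180:270,135:245]
f=lambda x:cv2.resize(x,(400,300),interpolation=cv2.INTER_CUBIC)
cv2.imwrite("pics/crop0.png",np.vstack([np.hstack([f(a),f(b)]),np.hstack([f(c),f(d)])]))
```

```text
(no output)
```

View pics/crop0.png

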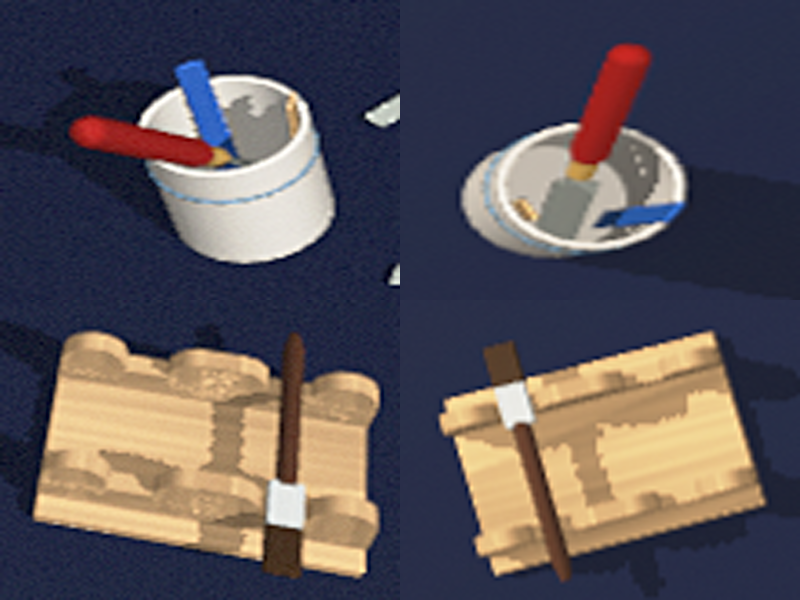

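```bash
cat > h.py <<'E'
import numpy as np,cv2,json
from plant import ctrl
C={n:ctrl.get_calibration(n) for n in("scene","top")}
def proj(n,P):
    T=C[n]["camera_from_world"];p=np.atleast_2d(P)@T[:3,:3].T+T[:3,3];q=p@C[n]["camera_matrix"].T
    return q[:,:2]/q[:,2:]
def ray(n,uv):
    T=C[n]["camera_from_world"];R=T[:3,:3];d=R.T@np.linalg.solve(C[n]["camera_matrix"],[*uv,1]);return -R.T@T[:3,3],d/np.linalg.norm(d)
def onz(n,uv,z):
    o,d=ray(n,uv);return o+d*(z-o[2])/d[2]
def tri(a,b):
    (o1,d1),(o2,d2)=ray("scene",a),ray("top",b)
    s=np.linalg.lstsq(np.c_[d1,-d2],o2-o1,rcond=None)[0];p,q=o1+s[0]*d1,o2+s[1]*d2
    return (p+q)/2,np.linalg.norm(p-q)
def red(im,box):
    x0,y0,x1,y1=box;s=im[y0:y1,x0:x1].astype(int)  # BGR
    m=(s[...,2]>80)&(s[...,2]>2.2*s[...,1])&(s[...,2]>2.2*s[...,0])
    n,l,st,_=cv2.connectedComponentsWithStats(m.astype(np.uint8));k=1+np.argmax(st[1:,4]);v,u=np.nonzero(l==k)
    return np.c_[u+x0,v+y0].astype(float)
def grab(n,f):
    im=cv2.cvtColor(ctrl.read_camera(n),cv2.COLOR_RGB2BGR);cv2.imwrite(f,im);return im
E
cat > m.py <<'E'
from h import *
from scipy.optimize import least_squares
I={n:cv2.imread(f"pics/{n}0.png") for n in C}
B={"scene":(125,165,190,205),"top":(365,145,405,200)}
N=[];seg={}
for n in C:
    p=red(I[n],B[n]);c=p.mean(0);w=np.linalg.svd(p-c,full_matrices=False)[2][0]
    t=(p-c)@w; seg[n]=(c+w*t.min(),c+w*t.max(),len(p));print(n,seg[n])
# fit knife: end E, direction az, lean
def ends(x):
    E=x[:3];d=np.array([np.sin(x[3])*np.cos(x[4]),np.sin(x[3])*np.sin(x[4]),np.cos(x[3])]);return E,d
E0=tri(seg["scene"][0],seg["top"][0] if seg["top"][0][1]<seg["top"][1][1] else seg["top"][1]);print("end",E0)
et="top";te=seg["top"];te=te[:2] if te[0][1]<te[1][1] else te[1::-1]
se=seg["scene"];se=se[:2] if se[0][0]<se[1][0] else se[1::-1]
f=tri(se[0],te[0]);g=tri(se[1],te[1]);print(f,g,np.linalg.norm(f[0]-g[0]))
d=f[0]-g[0];d/=np.linalg.norm(d);print("d",d,"lean",np.degrees(np.arccos(d[2])),"az",np.degrees(np.arctan2(d[1],d[0])))
print("mid",f[0]-.06*d,"tip",f[0]-.2*d)
E
python3 m.py
```

```text
scene (array([138.1811042 , 182.28048889]), array([175.1069987 , 191.57490356]), 353)
top (array([394.14810024, 153.76580136]), array([383.847843  , 191.23308339]), 326)
end (array([ 0.63821789, -0.2141506 ,  0.17335996]), np.float64(0.003996591264197114))
(array([ 0.63821789, -0.2141506 ,  0.17335996]), np.float64(0.003996591264197114)) (array([ 0.57301359, -0.21100282,  0.08249443]), np.float64(0.0009282451648824071)) 0.11188411391557938
d [ 0.58278426 -0.02813432  0.81213974] lean 35.69448000432405 az -2.7638482287539072
mid [ 0.60325084 -0.21246255  0.12463158] tip [ 0.52166104 -0.20852374  0.01093202]
```

```bash
cat > fit.py <<'E'
from h import *
from scipy.optimize import minimize
I={n:cv2.imread(f"pics/{n}0.png") for n in C}
S=8
def poly(shape,pts_list):
    # subpixel via 4x
    m=np.zeros((420*4,560*4),np.uint8)
    for p in pts_list:
        h=cv2.convexHull(((p+.5)*4).astype(np.float32)); cv2.fillConvexPoly(m,np.round(h).astype(np.int32),1)
    return cv2.resize(m.astype(np.float32),(560,420),interpolation=cv2.INTER_AREA)
sph=np.random.default_rng(0).normal(size=(150,3));sph/=np.linalg.norm(sph,axis=1)[:,None]
def knife(x,s0=.098,s1=.2):
    d=np.array([np.sin(x[3])*np.cos(x[4]),np.sin(x[3])*np.sin(x[4]),np.cos(x[3])])
    u=np.cross(d,[0,0,1.]);u/=np.linalg.norm(u);v=np.cross(d,u);a=np.linspace(0,6.283,40)[:,None]
    P=np.vstack([x[:3]+(s0-.14)*d+.0095*(np.cos(a)*u+np.sin(a)*v), x[:3]+(s1-.0095-.14)*d+.0095*sph]);return P,d
B={"scene":(125,165,190,205),"top":(365,145,405,200)}
M={}
for n in C:
    m=np.zeros((420,560),np.float32);p=red(I[n],B[n]).astype(int);m[p[:,1],p[:,0]]=1;M[n]=m
def cost(x,full=False):
    c=[np.abs(poly(0,[proj(n,knife(x)[0])])-M[n]).sum()/M[n].sum() for n in C];return c if full else sum(c)
x0=np.array([.603,-.2125,.1246,.61,-.03])
r=minimize(cost,x0,method="Nelder-Mead",options=dict(initial_simplex=np.vstack([x0]+[x0+e for e in np.diag([.004,.004,.004,.05,.05])]),maxiter=400))
x=r.x;d=knife(x)[1];print("knife mid",x[:3],"lean/az deg",np.degrees(x[3:]),"tip",x[:3]-.14*d,cost(x,True))
# pot
def circ(c,r,z):
    a=np.linspace(0,6.283,60);return np.c_[c[0]+r*np.cos(a),c[1]+r*np.sin(a),0*a+z]
PB={"scene":(150,158,215,230),"top":(350,172,412,228)};MP={}
for n in C:
    s=I[n].astype(int);m=(s.sum(2)>250)&(s[...,2]>.75*s[...,0])
    k=np.zeros_like(m);x0_,y0,x1,y1=PB[n];k[y0:y1,x0_:x1]=1;m=(m&k).astype(np.uint8)
    m=cv2.morphologyEx(m,cv2.MORPH_OPEN,np.ones((3,3)))
    v,u=np.nonzero(m);m2=np.zeros((420,560),np.uint8);cv2.fillConvexPoly(m2,cv2.convexHull(np.c_[u,v].astype(np.int32)),1);MP[n]=m2.astype(np.float32)
def cp(c,full=False):
    o=[np.abs(poly(0,[np.vstack([proj(n,circ(c,.043,.096)),proj(n,circ(c,.043,0))])])-MP[n]).sum()/MP[n].sum() for n in C];return o if full else sum(o)
c0=np.array([.55,-.21]);r=minimize(cp,c0,method="Nelder-Mead",options=dict(initial_simplex=[c0,c0+[.01,0],c0+[0,.01]]));pot=r.x;print("pot",pot,cp(pot,True))
# rest
MR={}
RB={"scene":(335,230,450,325),"top":(140,185,242,270)}
for n in C:
    s=I[n].astype(int);m=(s[...,2]>75)&(s[...,2]>1.15*s[...,0]);k=np.zeros_like(m);a,b,c,e=RB[n];k[b:e,a:c]=1
    m=cv2.morphologyEx((m&k).astype(np.uint8),cv2.MORPH_CLOSE,np.ones((7,7)));MR[n]=m.astype(np.float32)
def box(p,x0,x1,y0,y1,z0,z1):
    c,s=np.cos(p[2]),np.sin(p[2]);P=np.array([[x,y,z] for x in(x0,x1) for y in(y0,y1) for z in(z0,z1)])
    return np.c_[p[0]+c*P[:,0]-s*P[:,1],p[1]+s*P[:,0]+c*P[:,1],P[:,2]]
def rest(p):
    L=[box(p,-.0625,.0625,-.088,.088,0,.01)]
    for xx in(-.0425,.0425):
        L.append(box(p,xx-.006,xx+.006,-.088,.088,0,.03))
        for y0,y1 in((-.083,-.057),(-.018,.018),(.057,.083)): L.append(box(p,xx-.006,xx+.006,y0,y1,0,.045))
    return L
def cr(p,full=False):
    o=[np.abs(poly(0,[proj(n,b) for b in rest(p)])-MR[n]).sum()/MR[n].sum() for n in C];return o if full else sum(o)
p0=np.array([.515,.205,.25]);r=minimize(cr,p0,method="Nelder-Mead",options=dict(initial_simplex=np.vstack([p0]+[p0+e for e in np.diag([.02,.02,.1])])));rp=r.x;print("rest",rp,np.degrees(rp[2]),cr(rp,True))
lane=np.array([rp[0]+.04*np.sin(rp[2]),rp[1]-.04*np.cos(rp[2]),.03]);print("lane",lane)
np.savez("fit.npz",x=x,pot=pot,rest=rp,lane=lane)
O={}
for n in C:
    o=cv2.resize(I[n],None,fx=4,fy=4,interpolation=cv2.INTER_CUBIC);q=lambda P:np.round((proj(n,P)+.5)*4).astype(np.int32)
    cv2.polylines(o,[cv2.convexHull(q(knife(x)[0]))],True,(0,255,255),1)
    for z in(0,.096): cv2.polylines(o,[q(circ(pot,.043,z))],True,(0,255,0),1)
    for b in rest(rp): cv2.polylines(o,[cv2.convexHull(q(b))],True,(255,0,255),1)
    dl=np.array([np.cos(rp[2]),np.sin(rp[2]),0]);cv2.polylines(o,[q(np.array([lane-.08*dl,lane+.08*dl]))],False,(255,255,0),2)
    cx,cy=(int(v*4) for v in proj(n,[*pot,.09])[0]);a=o[cy-240:cy+200,cx-250:cx+250]
    cx,cy=(int(v*4) for v in proj(n,[*rp[:2],.02])[0]);b=o[cy-220:cy+220,cx-250:cx+250];O[n]=np.hstack([cv2.resize(a,(400,300)),cv2.resize(b,(400,300))])
cv2.imwrite("pics/fit0.png",np.vstack([O["scene"],O["top"]]))
E
python3 fit.py
```

```text
knife mid [ 0.6033051  -0.21200825  0.12457205] lean/az deg [34.89864524  0.42746637] tip [ 0.52320962 -0.21260583  0.00974889] [np.float32(0.13827904), np.float32(0.1380368)]
pot [ 0.55649321 -0.21161369] [np.float32(0.042944025), np.float32(0.037429158)]
rest [0.50511105 0.21852859 0.27759896] 15.905248768179078 [np.float32(0.08451208), np.float32(0.06931714)]
lane [0.51607294 0.18005994 0.03      ]
```

View pics/fit0.png

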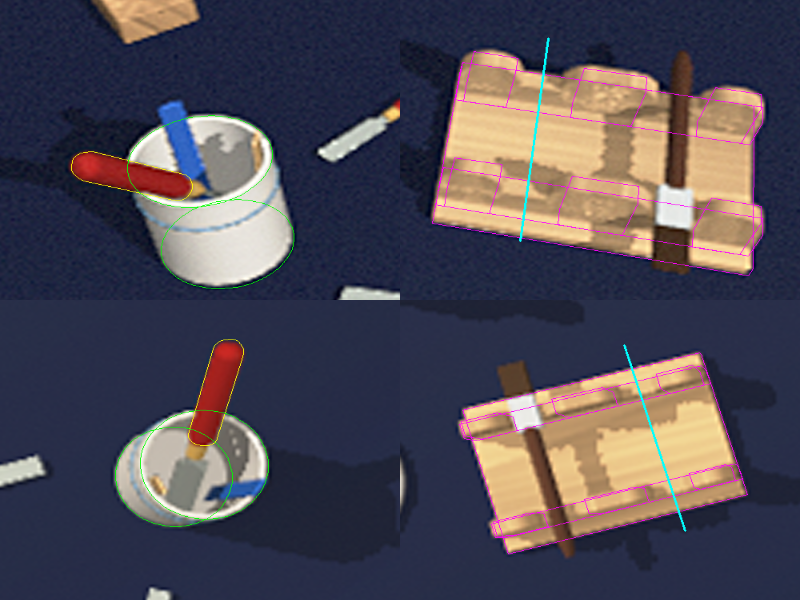

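```bash
cat >> h.py <<'E'
from scipy.spatial.transform import Rotation as R
def tool():
    s=ctrl.get_state();return s,s["eef_pos"],R.from_quat(s["tcp_rot"]).as_matrix()
def go(target,p=None,M=None,turn=0):
    """print shift in tool axes units (25mm) to bring the TCP to target after turn(deg about tool x)"""
    s,p0,M0=tool();p=p0 if p is None else p;M=M0 if M is None else M
    M=M@R.from_euler('x',turn,degrees=True).as_matrix();return M.T@(np.array(target)-p)/.025
E
python3 - <<'E'
from h import *
np.set_printoptions(precision=4,suppress=True)
s,p,M=tool();print(M)
yz=np.degrees(np.arctan2(M[1,2],M[0,2]));print("yaw of z",yz)
for n,uv,z in(("top",(272,275),.08),("scene",(327,176),.08)): print(onz(n,uv,z))
print(go([.45,.45,.25]))
E
```

```text
[[-0.0008 -0.9716  0.2366]
 [-0.002   0.2366  0.9716]
 [-1.      0.0003 -0.0021]]
yaw of z 76.3148161995277
[0.3943 0.0321 0.08  ]
[0.3962 0.0302 0.08  ]
[ -0.2313 -13.2364  -5.2306]
```

Call:
move_arm(commands=[0,0,0,-0.92,0,0,0,-0.91,0,0,0,-0.91,0,-1,-1,0,0,-1,-1,0,0,-1,-1,0,0,-1,-1,0,0,-1,-1,0,0,-1,-1,0,0,-1,-1,0,0,-1,-1,0,0,-1,-1,0,0,-1,-1,0,0,-1,-1,0,0,-1,-1,0,0,-1,-1,0,0,-1,-1,0,0,-1,-1,0,0,-1,-1,0,0,-1,-1,0], jaw=85, force=40)

```text
time: 2.6
eef_pos: [0.5851, 0.23, 0.2446]
tcp_rot: [-0.5, 0.5, 0.5, 0.5]
contact_force: [-0.3, -0.6, -0.6]
opening: 0.995
```

Run:
```python
from h import *
np.set_printoptions(precision=4,suppress=True)
s,p,M=tool();print(s["time"],p,M)
print(go([.603,-.212,.25]))
```

```text
2.6 [0.5851 0.23   0.2446] [[-0.0012 -1.     -0.0002]
 [-0.0001 -0.0002  1.    ]
 [-1.      0.0012 -0.0001]]
[ -0.2133  -0.7097 -17.6813]
```

Call:
move_arm(commands=[0,-0.35,-1,0,0,-0.35,-1,0,0,0,-1,0,0,0,-1,0,0,0,-1,0,0,0,-1,0,0,0,-1,0,0,0,-1,0,0,0,-1,0,0,0,-1,0,0,0,-1,0,0,0,-1,0,0,0,-1,0,0,0,-1,0,0,0,-1,0,0,0,-1,0,0,0,-1,0,0,0,-0.68,0,0,0,0,0])

```text
time: 4.97
eef_pos: [0.6023, -0.2123, 0.2452]
tcp_rot: [-0.5, 0.5, 0.5, 0.5]
contact_force: [0.1, -0.1, 0.7]
opening: 0.998
```

Run:
```python
from h import *
np.set_printoptions(precision=4,suppress=True)
s,p,M=tool();print(s["time"],p)
print(go([.6033,-.212,.1196]))
a=grab("scene","pics/s1.png");b=grab("top","pics/t1.png")
f=lambda x:cv2.resize(x,(400,300),interpolation=cv2.INTER_CUBIC)
cv2.imwrite("pics/c1.png",np.hstack([f(a[60:270,50:330]),f(b[90:300,250:530])]))
```

```text
4.975 [ 0.6023 -0.2123  0.2452]
[ 5.0228 -0.0398  0.0098]
```

View pics/c1.png

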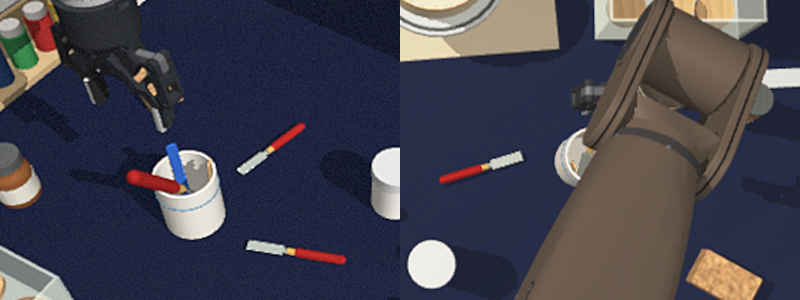

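The gripper is above the handle with its fingers on either side in y. I'll descend 125 mm and close.

Call:
move_arm(commands=[0.8,0,0,0,0.8,0,0,0,0.8,0,0,0,0.7,0,0,0,0.6,0,0,0,0.5,0,0,0,0.4,0,0,0,0.35,0,0,0,0,0,0,0,0,0,0,0])

```text
time: 6.32
eef_pos: [0.6027, -0.2112, 0.1221]
tcp_rot: [0.5, -0.5, -0.5, -0.5]
contact_force: [0.3, -0.3, 0.7]
opening: 0.995
```

Run:
```python
from h import *
a=grab("scene","pics/s2.png")
cv2.imwrite("pics/c2.png",cv2.resize(a[100:250,80:280],(800,600),interpolation=cv2.INTER_CUBIC))
```

```text
(no output)
```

View pics/c2.png

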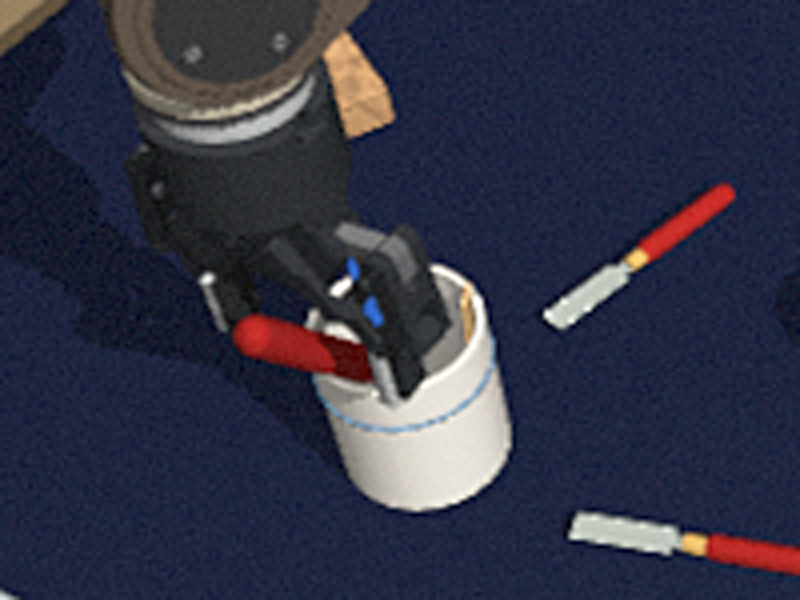

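The handle lies between the pads and nothing has moved. Closing now.

Call:
move_arm(commands=[0,0,0,0,0,0,0,0,0,0,0,0,0,0,0,0,0,0,0,0,0,0,0,0,0,0,0,0,0,0,0,0], jaw=5, force=40)

```text
time: 7.38
eef_pos: [0.6025, -0.211, 0.1217]
tcp_rot: [0.5, -0.5, -0.5, -0.5]
contact_force: [-0.3, -0.2, 1.1]
opening: 0.209
```

Call:
move_arm(commands=[-0.2,-0.04,0,0,-0.4,-0.08,0,0,-0.5,-0.1,0,0,-0.5,-0.1,0,0,-0.5,-0.1,0,0,-0.5,-0.1,0,0,-0.5,-0.1,0,0,-0.5,-0.1,0,0,-0.5,-0.1,0,0,-0.5,-0.1,0,0,-0.5,0,0,0,-0.5,0,0,0,-0.3,0,0,0,0,0,0,0])

```text
time: 9.12
eef_pos: [0.6257, -0.2111, 0.2701]
tcp_rot: [0.501, -0.5, -0.5, -0.5]
contact_force: [-0.4, 0.8, 0.4]
opening: 0.215
```

Run:
```python
from h import *
print(tool()[1])
a=grab("scene","pics/s3.png");b=grab("top","pics/t3.png")
f=lambda x:cv2.resize(x,(800,600),interpolation=cv2.INTER_CUBIC)
cv2.imwrite("pics/c3.png",f(a[60:255,60:320]))
```

```text
[ 0.62565517 -0.21114404  0.27008896]
```

View pics/c3.png

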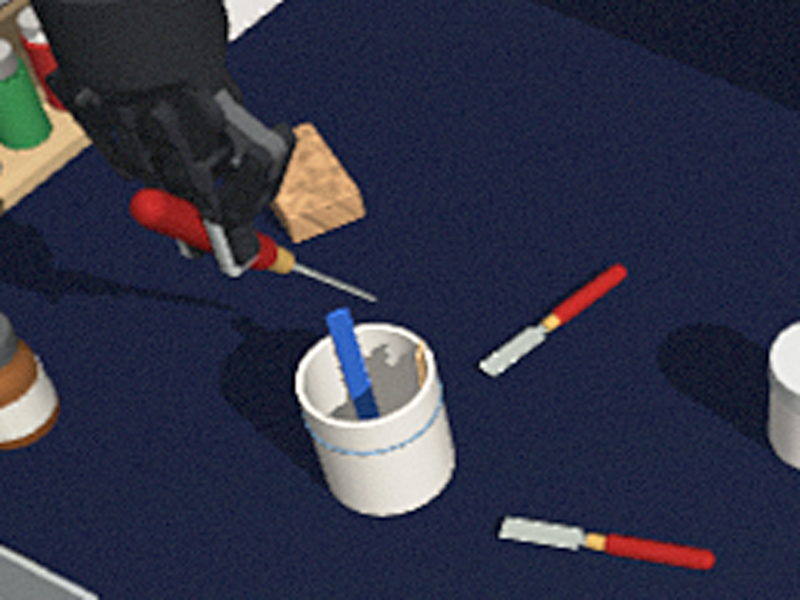

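The knife is clear of the pot: its tip is at crop (375,300), above the rim, and the pot is still upright. My moves can't tilt the tool, so I'll pivot the knife in the pads by touching its tip on bare table between the lying knife and the rest, at about (0.64, 0.065).

Call:
move_arm(commands=[0,-0.1,0.5,0,0,-0.1,1,0,0,-0.1,1,0,0,-0.1,1,0,0,-0.1,1,0,0,-0.1,1,0,0,0,1,0,0,0,1,0,0,0,1,0,0,0,1,0,0,0,1,0,0.5,0,0.54,0,1,0,0,0,1,0,0,0,1,0,0,0,0.7,0,0,0,0,0,0,0])

```text
time: 11.35
eef_pos: [0.6389, 0.0653, 0.1616]
tcp_rot: [-0.499, 0.501, 0.501, 0.499]
contact_force: [-0.4, 0.4, 0.1]
opening: 0.207
```

Run:
```python
from h import *
s,p,M=tool();print(s["time"],p)
a=grab("scene","pics/s4.png");b=grab("top","pics/t4.png")
f=lambda x:cv2.resize(x,(400,300),interpolation=cv2.INTER_CUBIC)
cv2.imwrite("pics/c4.png",np.hstack([f(a[70:280,150:430]),f(b[100:310,150:430])]))
```

```text
11.35 [0.63892772 0.06534765 0.16164765]
```

View pics/c4.png

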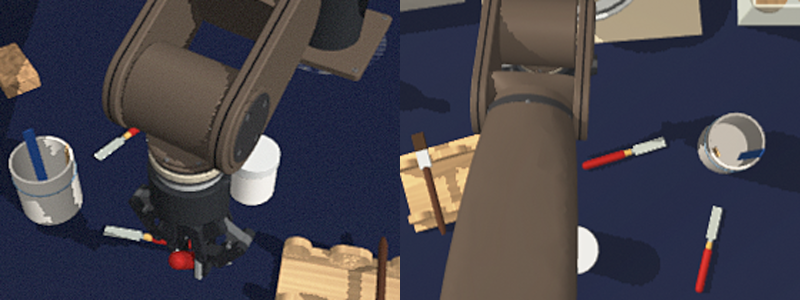

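Call:
move_arm(commands=[0.5,0,0,0,0.5,0,0,0,0.4,0,0,0,0.3,0,0,0,0.3,0,0,0,0.3,0,0,0,0.3,0,0,0,0.3,0,0,0,0,0,0,0], force=22)

```text
time: 12.58
eef_pos: [0.6512, 0.0645, 0.1016]
tcp_rot: [-0.507, 0.493, 0.492, 0.507]
contact_force: [10.9, -0.2, 14.2]
opening: 0.205
```

Run:
```python
from h import *
s,p,M=tool();print(s["time"],p,s["contact_force"],s["wrist_torque"])
a=grab("scene","pics/s5.png")
cv2.imwrite("pics/c5.png",cv2.resize(a[180:300,200:360],(800,600),interpolation=cv2.INTER_CUBIC))
```

```text
12.575 [0.65123139 0.06450806 0.10161262] [10.94798709 -0.23704715 14.17861723] [ 0.17695065 -1.46245053 -0.08004683]
```

View pics/c5.png

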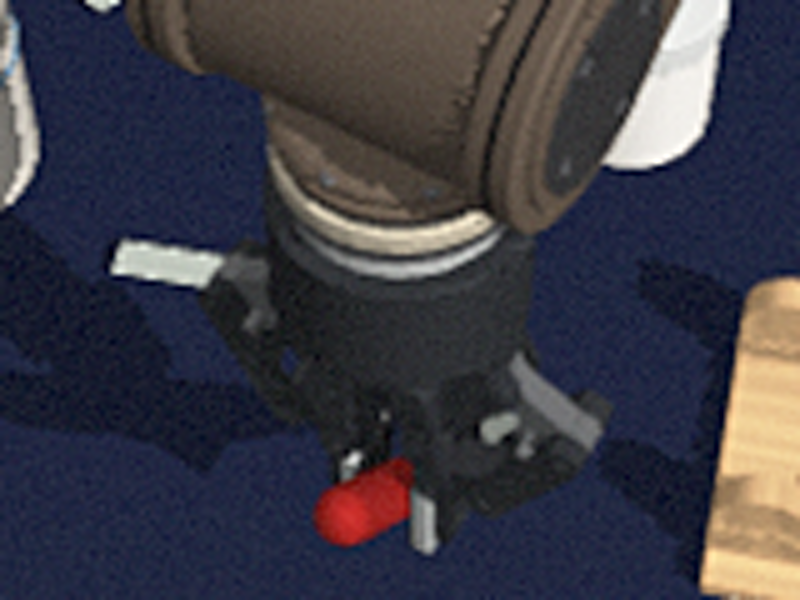

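The tip sticks on the table, so straight down turns the knife into a strut (14 N). I'll swing the hand along an arc about the tip instead.

Call:
move_arm(commands=[-0.08,-0.4,0,0,-0.08,-0.4,0,0,0.26,-0.26,0,0,0.26,-0.26,0,0,0.2,-0.14,0,0,0.2,-0.14,0,0,0,0,0,0])

```text
time: 13.5
eef_pos: [0.6805, 0.0649, 0.072]
tcp_rot: [0.5, -0.5, -0.5, -0.5]
contact_force: [2.2, 0.9, 3.2]
opening: 0.207
```

Run:
```python
from h import *
s,p,M=tool();print(s["time"],p,s["contact_force"],s["wrist_torque"])
print(M[:,0])
for uv,z in(((275,113),.01),((275,97),.1),((275,97),.06)): print(onz("top",uv,z))
a=grab("scene","pics/s6.png")
cv2.imwrite("pics/c6.png",cv2.resize(a[160:420,100:447],(800,600),interpolation=cv2.INTER_CUBIC))
```

```text
13.5 [0.68048746 0.06492841 0.07204048] [2.24257311 0.865471   3.24644804] [ 0.04606841 -0.12565171 -0.01812069]
[-7.27172854e-07 -6.72785608e-05 -9.99999998e-01]
[0.76792885 0.0241721  0.01      ]
[0.77653305 0.02395532 0.1       ]
[0.78977515 0.02397634 0.06      ]
```

View pics/c6.png

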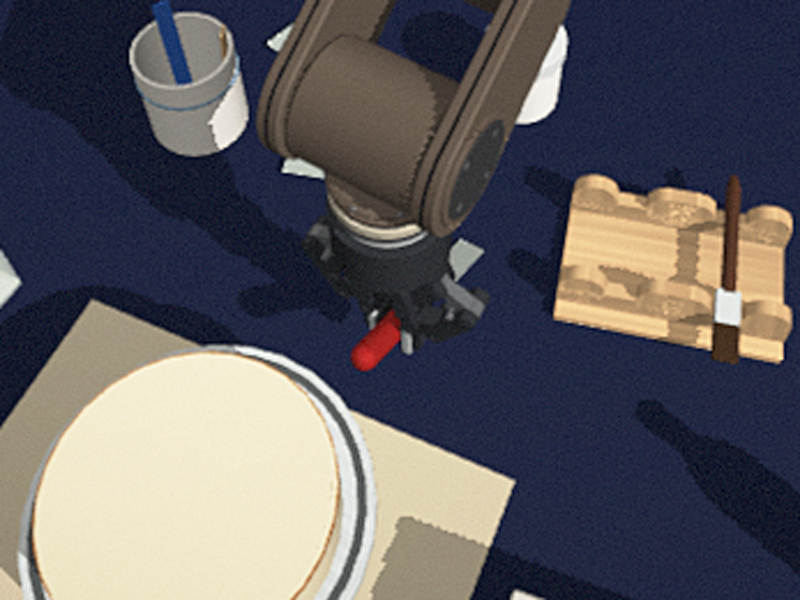

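Call:
move_arm(commands=[-0.6,0,0,0,0,0.8,0,0,0,0.8,0,0,0,0.8,0,0,0.4,0,0,0,0.2,0,0,0,0.32,-0.2,0,0,0.32,-0.18,0,0,0.32,-0.14,0,0,0.24,-0.1,0,0,0.24,-0.08,0,0,0.24,-0.06,0,0,0.24,-0.04,0,0,0,0,0,0])

```text
time: 15.3
eef_pos: [0.6404, 0.0649, 0.0242]
tcp_rot: [0.5, -0.5, -0.5, -0.5]
contact_force: [0.8, 0.2, 1.2]
opening: 0.212
```

Run:
```python
from h import *
s,p,M=tool();print(s["time"],p,s["contact_force"],s["wrist_torque"])
a=grab("scene","pics/s7.png")
cv2.imwrite("pics/c7.png",cv2.resize(a[190:310,210:370],(800,600),interpolation=cv2.INTER_CUBIC))
```

```text
15.3 [0.64044404 0.06492646 0.02423755] [0.78478155 0.1535237  1.15176065] [0.0228318  0.07726141 0.01192421]
```

View pics/c7.png

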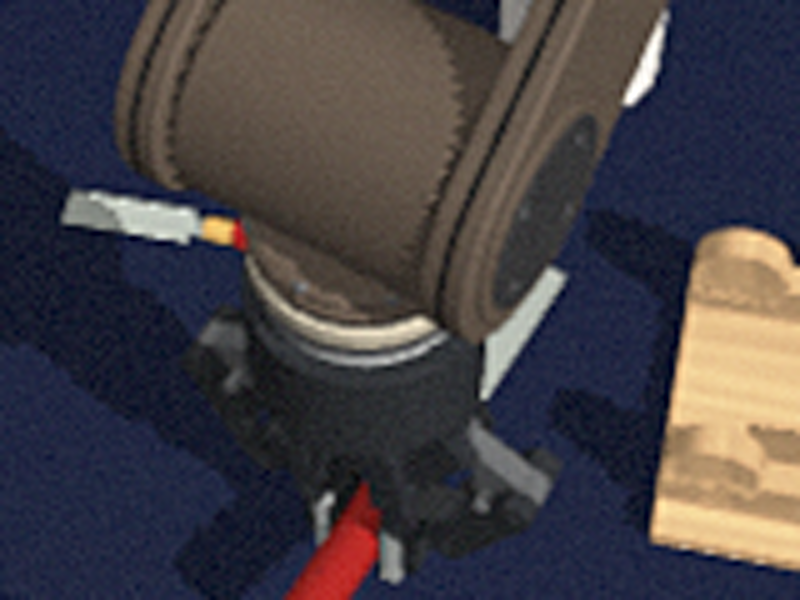

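Call:
move_arm(commands=[-0.6,0,0,0,-1,0,0,0,-1,0,0,0,-1,0,0,0,0,0.5,0.5,0,0,0.9,0.9,0,0,0.9,0.9,0,0,0.9,0.9,0,0,0.9,0.86,0,0,0.66,0.6,0,0,0,0,-0.8,0,0,0,-0.8,0,0,0,-0.8,0,0,0,-0.78,0,0,0,0])

```text
time: 17.23
eef_pos: [0.5205, 0.1816, 0.114]
tcp_rot: [-0.564, 0.426, 0.565, 0.426]
contact_force: [-0.8, -0.5, -0.8]
opening: 0.211
```

Run:
```python
from h import *
s,p,M=tool();print(s["time"],p,s["contact_force"],M)
a=grab("scene","pics/s8.png");b=grab("top","pics/t8.png")
f=lambda x:cv2.resize(x,(400,300),interpolation=cv2.INTER_CUBIC)
cv2.imwrite("pics/c8.png",np.vstack([cv2.resize(a[170:350,260:500],(800,600),interpolation=cv2.INTER_CUBIC)]));cv2.imwrite("pics/c8t.png",cv2.resize(b[140:320,100:340],(800,600),interpolation=cv2.INTER_CUBIC))
```

```text
17.225 [0.52045259 0.18164128 0.11398133] [-0.79810402 -0.52085812 -0.82788617] [[-1.04039945e-03 -9.61830810e-01 -2.73642851e-01]
 [-1.49218390e-04 -2.73642847e-01  9.61831363e-01]
 [-9.99999448e-01  1.04152137e-03  1.41175023e-04]]
```

View pics/c8.png

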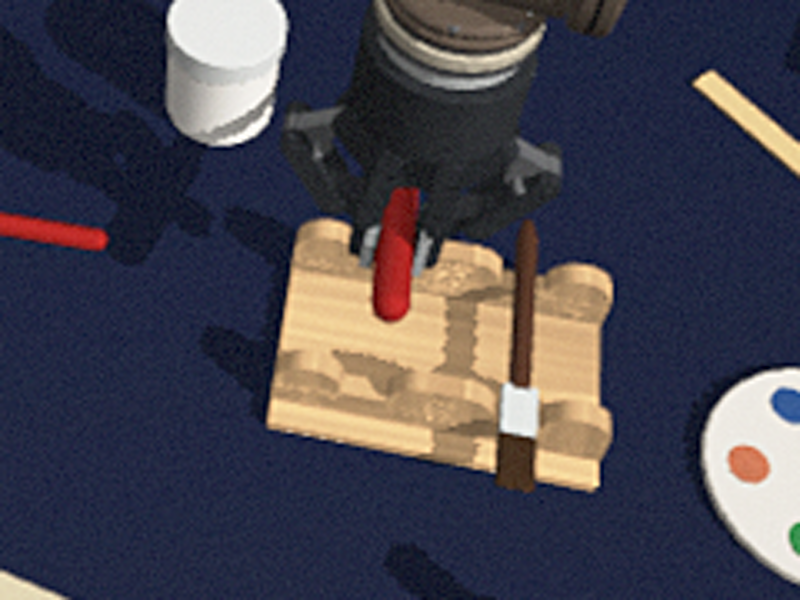

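View pics/c8t.png

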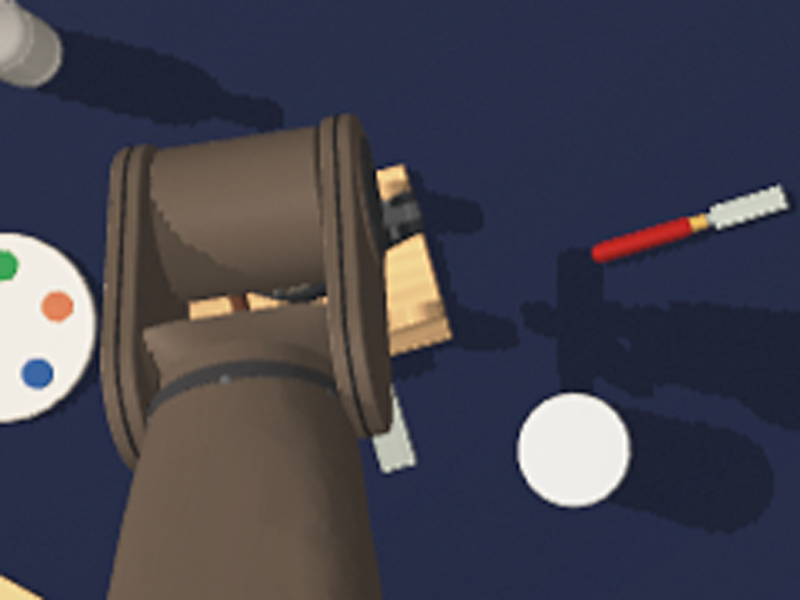

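Run:
```python
from h import *
np.set_printoptions(precision=4,suppress=True)
z=np.load("fit.npz");g=np.array([.5205,.1816,.119]);y=z["rest"][2]
for th in(8,11,14):
    t=np.radians(th);d=np.array([np.cos(t)*np.cos(y),np.cos(t)*np.sin(y),np.sin(t)])
    print(th,"tip top",proj("top",g-.14*d),"end scene",proj("scene",g+.0505*d))
l=z["lane"];c,s=np.cos(y),np.sin(y);e=g-l;print("lane coords of grip",c*e[0]+s*e[1],-s*e[0]+c*e[1])
b=cv2.imread("pics/s8.png");p=red(b,(360,220,400,275));q=p[p[:,1]>p[:,1].max()-6];print("end centroid-ish",p.max(0),q.mean(0),p.mean(0))
for zz in(.085,.095,.1): print(onz("top",(219.1,281),zz))
```

```text
8 tip top [[218.5204 279.3583]] end scene [[376.9833 263.7946]]
11 tip top [[218.7851 278.5805]] end scene [[377.2559 262.7133]]
14 tip top [[218.9936 277.6444]] end scene [[377.5351 261.5633]]
lane coords of grip 0.004679621246425407 0.00026787537703859684
end centroid-ish [384. 265.] [376.9273 262.1273] [378.1636 246.439 ]
[0.3828 0.1441 0.085 ]
[0.3835 0.1429 0.095 ]
[0.3838 0.1423 0.1   ]
```

Call:
move_arm(commands=[0.4,0,0,0,0.5,0,0,0,0.5,0,0,0,0.4,0,0,0,0.3,0,0,0,0.2,0,0,0,0.1,0,0,0,0.1,0,0,0,0.1,0,0,0,0.1,0,0,0,0.1,0,0,0,0.1,0,0,0,0.1,0,0,0,0.1,0,0,0,0,0,0,0,0,0,0,0])

```text
time: 19.32
eef_pos: [0.523, 0.1819, 0.0385]
tcp_rot: [0.565, -0.425, -0.563, -0.427]
contact_force: [2.8, 0.6, 5.7]
opening: 0.208
```

Run:
```python
from h import *
s,p,M=tool();print(s["time"],p,s["contact_force"],s["wrist_torque"])
a=grab("scene","pics/s9.png");b=grab("top","pics/t9.png")
cv2.imwrite("pics/c9.png",cv2.resize(a[200:335,300:480],(800,600),interpolation=cv2.INTER_CUBIC))
```

```text
19.325 [0.52303659 0.1818544  0.0384646 ] [2.76463295 0.61925171 5.70525817] [ 0.12361889 -0.09842073 -0.0970895 ]
```

View pics/c9.png

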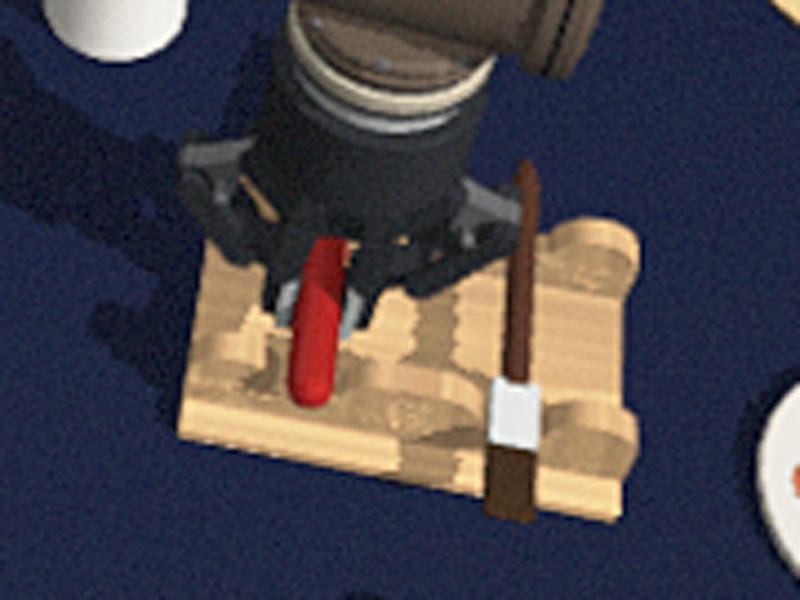

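Call:
move_arm(commands=[0.1,0,0,0,0.1,0,0,0,0.05,0,0,0,0,0,0,0,0,0,0,0])

```text
time: 20.05
eef_pos: [0.5239, 0.182, 0.0334]
tcp_rot: [0.566, -0.424, -0.563, -0.428]
contact_force: [0.7, 1.1, 10.2]
opening: 0.212
```

Run:
```python
from h import *
s,p,M=tool();print(s["time"],p,s["contact_force"],s["wrist_torque"])
a=grab("scene","pics/s10.png")
cv2.imwrite("pics/c10.png",cv2.resize(a[230:305,330:430],(800,600),interpolation=cv2.INTER_CUBIC))
z=np.load("fit.npz");y=z["rest"][2];g=p+[0,0,.005]
for th in(0,4,8):
    t=np.radians(th);d=np.array([np.cos(t)*np.cos(y),np.cos(t)*np.sin(y),np.sin(t)]);print(th,proj("scene",g+.047*d))
pp=red(a,(355,240,385,285));w=np.linalg.svd(pp-pp.mean(0),full_matrices=False)[2][0];print(pp.mean(0),pp.max(0),w)
```

```text
20.05 [0.52387632 0.18203858 0.03339008] [ 0.72305016  1.05076397 10.22690714] [ 0.1372572   0.06493147 -0.04019699]
0 [[369.08005783 289.94555496]]
4 [[369.34622634 288.99524911]]
8 [[369.6260392  287.92762278]]
[370.75272727 270.54909091] [377. 284.] [-0.14791697  0.98899978]
```

View pics/c10.png

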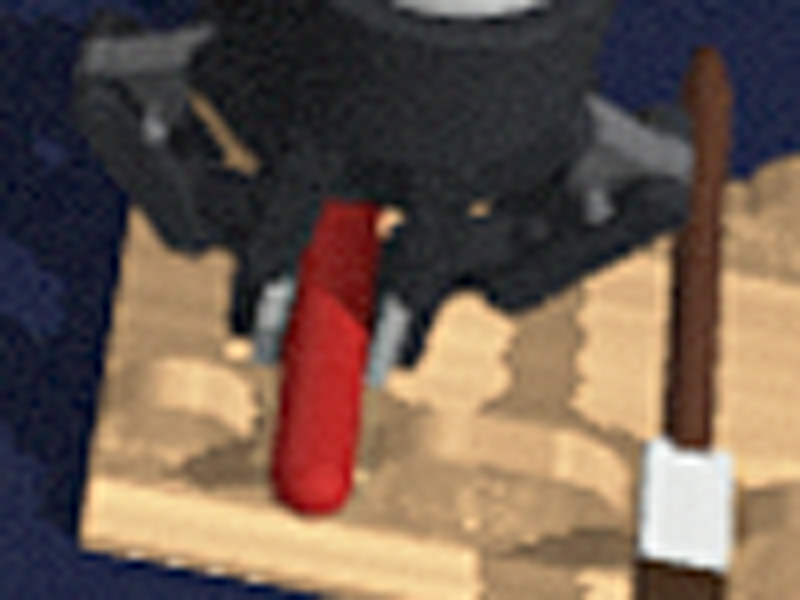

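Call:
move_arm(commands=[-0.06,0,0,0,0,0,0,0])

```text
time: 20.35
eef_pos: [0.5231, 0.1817, 0.0336]
tcp_rot: [0.566, -0.425, -0.563, -0.427]
contact_force: [3.5, 2.5, 5.1]
opening: 0.206
```

Call:
move_arm(commands=[0,0,0,0,0,0,0,0,0,0,0,0,0,0,0,0,0,0,0,0], jaw=38)

```text
time: 20.98
eef_pos: [0.5211, 0.1814, 0.0322]
tcp_rot: [-0.564, 0.426, 0.565, 0.426]
contact_force: [-0.7, 0.1, 0.0]
opening: 0.446
```

Run:
```python
from h import *
s,p,M=tool();print(s["time"],p,s["contact_force"],s["opening"])
a=grab("scene","pics/s11.png")
cv2.imwrite("pics/c11.png",cv2.resize(a[230:305,330:430],(800,600),interpolation=cv2.INTER_CUBIC))
```

```text
20.975 [0.52108919 0.1814259  0.03215462] [-0.74132503  0.08363894  0.01682111] 0.4460786730921799
```

View pics/c11.png

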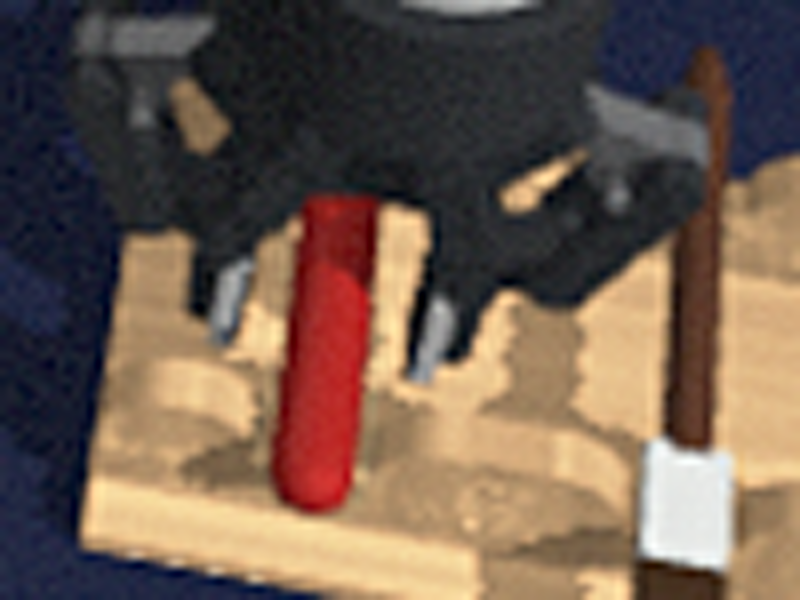

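Released with both pads clear, and the knife stayed put. I'll raise straight up, move off to the side, then check.

Call:
move_arm(commands=[-0.3,0,0,0,-0.6,0,0,0,-1,0,0,0,-1,0,0,0,-1,0,0,0,-1,0,0,0,-1,0,0,0,-1,0,0,0,0,0,-1,0,0,0,-1,0,0,0,-1,0,0,0,-1,0,0,0,-1,0,0,0,-1,0,0,0,-1,0,0,0,-1,0,0,0,-1,0,0,0,0,0])

```text
time: 23.28
eef_pos: [0.5835, -0.0363, 0.2062]
tcp_rot: [0.564, -0.426, -0.563, -0.427]
contact_force: [-0.6, 0.5, -0.7]
opening: 0.448
```

Run:
```python
from h import *
s,p,M=tool();print(s["time"],p,s["contact_force"])
a=grab("scene","pics/s12.png");b=grab("top","pics/t12.png")
f=lambda x:cv2.resize(x,(400,600),interpolation=cv2.INTER_CUBIC)
cv2.imwrite("pics/c12.png",np.hstack([cv2.resize(a[215:335,320:460],(400,343)),cv2.resize(b[170:290,130:270],(400,343))]))
cv2.imwrite("pics/c12b.png",np.hstack([a,b])[:, ::1] if 0 else cv2.resize(np.hstack([a,b]),(800,300)))
z=np.load("fit.npz");y=z["rest"][2]
for n,box,im in(("scene",(345,225,400,305),a),("top",(160,170,250,290),b)):
    q=red(im,box);c=q.mean(0);w=np.linalg.svd(q-c,full_matrices=False)[2][0];t=(q-c)@w;A,B=onz(n,c+w*t.min(),.04),onz(n,c+w*t.max(),.04)
    d=B-A;d*=np.sign(d[0]);m=(A+B)/2-z["lane"];print(n,len(q),"handle len",np.linalg.norm(d),"angle vs lane",np.degrees(np.arctan2(d[1],d[0])-y),"handle centre(149mm) lane xy",np.cos(y)*m[0]+np.sin(y)*m[1],-np.sin(y)*m[0]+np.cos(y)*m[1])
```

```text
23.275 [ 0.58346152 -0.03625996  0.20617069] [-0.61105519  0.45721252 -0.74571055]
scene 467 handle len 0.10397754023101735 angle vs lane 0.05239522534978443 handle centre(149mm) lane xy 0.010446785484813413 -0.00166985626629031
top 341 handle len 0.10101669528628673 angle vs lane 0.39897834097580037 handle centre(149mm) lane xy 0.012600103566837842 -0.0005620274919059583
```

View pics/c12.png

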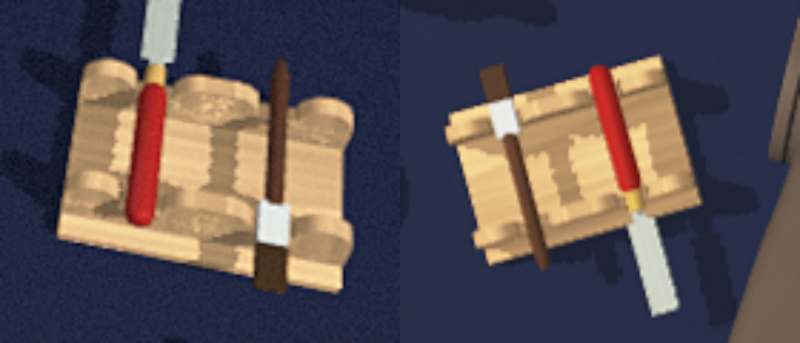

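View pics/c12b.png

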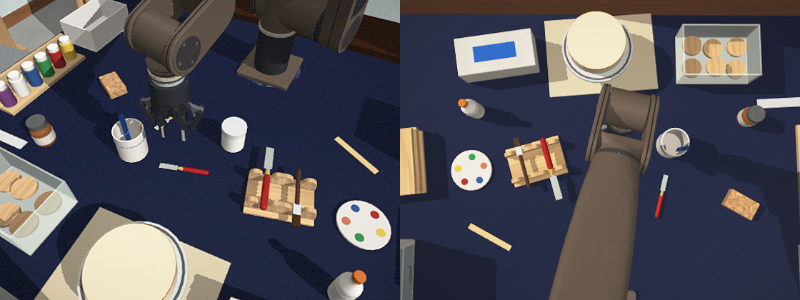

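```bash
python3 -c "
from plant import ctrl
print(ctrl.sign_off())"
```

```text
the job is handed in; nothing more can be done
None
```

The palette knife is lying flat across both rails in the empty lane beside the brush. The job was handed in at about 23 s of the 42 s allowed, and no verdict was reported.

**What I did:** I gripped the red handle at its middle and drew the knife clear of the pot. The moves could not tilt the tool, so I pivoted the knife nearly flat in the pads by touching its tip on bare table. I then laid it down on the rails, opened the fingers and backed off. The strongest force I read while laying it on the rest was about 10 N.

**Last checks:**
- **Knife:** the two cameras agreed it lies within 0.4° of the lane. Its handle middle is about 2–4 mm along the lane and 1–2 mm off its line. Its height above the lane floor was not measured separately, but the handle's length measures true if its axis is 40 mm up.
- **Surroundings:** in the final pictures the pot is upright, and the pot, brush, tub and other knives look unmoved. I judged that by eye rather than measuring it.
- **Robot:** the gripper is clear of everything.

**What went wrong on the way:** the first press of the tip on the table stuck, giving about 14 N vertically, and pushed the arm about 12 mm off. I corrected this by swinging the hand in an arc about the tip.

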